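Walk the lolly mould round and square it up to the bench fence

ROBOT

A 7-joint arm with a two-finger parallel gripper is mounted at the origin on the work surface. World frame = base frame: x ahead of the robot, y to its left, z up, the work surface at z = 0. Lengths are in m, angles in rad, forces in N, time in s.
With the tool pointing down it reaches from about 0.4 to 0.85 m from the base axis. Payload 4.5 kg.
Tool frame: the origin (TCP) lies on the centre line of the jaws, within the pads' length; the fingertips stand 14 mm ahead of it and the grasp point (between the pads) lies 5 mm behind it (nose_length is the distance from the TCP to the fingertips, in m); x points along the fingers, y is the direction in which the jaws open and shut, and the axes are right-handed (so a half turn about x gives the same grasp; the last joint's range is limited). The gripper opens to 88 mm and grips with 3 to 60 N. Pads are 18 mm wide; open, the fingers measure 123 mm over their backs; the gripper's body (75 mm by 187 mm) begins 45 mm behind the grasp point.
Start: joints at [1.344, 0.689, -0.195, 1.565, 0.157, 0.902, -0.215], TCP at [0.161, -0.604, 0.253] pointing down, gripper open.
Joint ranges: [-3.01, 3.01], [-0.46, 2.08], [-1.47, 1.51], [0.13, 2.56], [-1, 4.14], [0.04, 2.09], [-2.66, 2.66]. Speed limits (rad/s): [2.57, 2.57, 3.14, 3.14, 3.14, 3.14, 3.14].

INTERFACE

Orientations are given as a unit quaternion [x, y, z, w].
In Python, from plant import get_state, snapshot, camera_params, finish_job, boxes_of, silhouettes, spot_point, nose_length gives the robot as it stands.
- The arm moves only by the tool apply_moves, never from a script. Its arguments are lists of equal length, an entry for each row: "delta_pos": the shift along the tool's x, y, z in cm, a list of three; "yaw": the turn about the tool's x in rad; "gripper": the opening in per cent of the stroke, from 0 (shut) to 100 (fully open). A call has 1 to 10 rows; each row is the pose to reach, as a shift and turn from the pose measured when the call began, along the tool's axes at that moment; what a row does not reach only later rows make up. A row lasts 1/12 s, in which the tool goes at most 41.7 mm and 7.16 degrees, less where a joint would pass 70% of its speed; a pose out of reach is approached as far as the arm can. A call with a gripper value outside its range is refused whole. The fingers move at their own pace and stop on an object; "force" is the grip in N (left out, the last holds). Time passes only in rows, so rows that repeat a pose let the fingers close. It gives the time, the measured TCP pose, the force and the opening at its end, in the units of the state.
- get_state(): the state, without advancing time (a new reading comes with each control period).
- snapshot(name): name is "scene" or "top" or "wrist"; returns the picture (420x560x3 uint8, red, green, blue); there is no depth.
- camera_params(name): a dict with "fovy" (degrees; the focal length in pixels is half the picture's height over the tangent of half this angle, whatever the lens; pixels are square), "cx", "cy" (the principal point, pixels), "dist" ([k1, k2, p1, p2, k3] as OpenCV has them; the pictures are not rectified), "position" and "orientation" of the camera in the world. Camera axes: x right, y down, z forward; pixel columns grow to the right and rows downward; lengths in m; the calibration is good to about 2 mm. A picture is of the moment at which its call begins: read the wrist's pose just before it. camera_params takes no time and is no camera call; for the wrist camera it gives the pose at the moment of the call.
- finish_job(): hands the job in, once; it reports no verdict.
Trained networks look in the newest picture that a camera, given by its name, has taken for a name from the list of things; names that differ only in an ending like _2 or _b are one class to them, and where a whole thing is asked for, a point or a joint stands for the part that bears it (a point fixed in the world has none). Each returns a list of dicts, best first, with "score" (0 to 1); they miss things now and then, are a little off and sometimes report something else, mostly with a low value. They report only what shows in the picture. A call takes as long as a camera call. They do not tell look-alikes from the thing itself.
- boxes_of(thing, camera): "bbox" ([left, top, width, height] in pixels, round what is visible of it).
- silhouettes(thing, camera): "mask" (420x560 bool, what is visible of it) and "bbox" ([left, top, width, height] in pixels, round what is visible of it).
- spot_point(thing, camera): "pixel" ([column, row] in pixels: a listed point, or the origin of a listed thing).
The state is a dict: "clock": time; "q": joint angles; "qd": joint speeds; "joint_torque": joint torques, N m; "tool_pos": TCP position; "eef_rot": TCP orientation; "contact_force": force on the tool from outside, world axes, zero at the start; "moment": the same for the moment, N m; "opening": opening from 0.0 (shut) to 1.0 (fully open).
Only numpy, scipy, OpenCV 4.12 (cv2) and the standard library are available. Lean on these libraries where they do the work, as an engineer would, in place of code of your own. Each camera call takes 0.05 s, during which the arm holds its last target.

TASK

The heavy mould block stands askew in front of the low steel fence. With the fingertips against its sides, walk it round by pushing at its corners, first one and then another as needed, until one of its long sides faces the fence squarely while it still stands clear of the fence; only then push it up so that this long side lies flat against the fence, with neither end of the block sticking out past the fence's ends. Only push: do not lift or tip the block, and leave the jug, jar and spatula where they are.

Things in the scene. Friction and masses are not known exactly. Their poses are not given: they have to be found in the camera images.
- mould: Heavy cast-metal lolly mould: dark grey block 92 mm (x) by 160 mm (y, the long way) by 48 mm high, five open slots in its top. 0.65 to 1 kg; slides under about 3 to 8 N. Origin: centre of underside; z up. Either long side may go to the fence. Starts turned 49 to 90 degrees from facing the fence, either way, its centre 120 to 150 mm in front of the fence's face.
- fence: Straight steel stop bar fixed to the bench: 240 mm long (y), 12 mm thick, 32 mm high, 5 mm high foot flange behind it to 56 mm from the face. Origin: on the bench, below the middle of its flat working face, which looks to -x, towards robot and mould; y along the face, z up. With the mould flat against it, the mould's centre is at x = -46 mm here and its y axis parallel to the fence's y.
- jug: Bystander: steel mug, 90 mm diameter, 100 mm high, handle at its +y, off the fence's left (+y) end. Origin: centre of its underside.
- jar: Bystander: white closed jar, 72 mm diameter, 85 mm high, to the left (+y) of the mould, nearer the robot than the jug. Origin: centre of its underside.
- spatula: Bystander: blue-handled spatula lying flat off the fence's right (-y) end, roughly square to the fence, handle towards the robot. Origin: on the bench, under the tool; x along the tool, from handle to blade.
Not all that is in view belongs to the job. Leave any orange look-alike of the fence alone.

How it is judged:
By the outcome, as a careful person would: the job done as asked, in the order asked, and still so for the second after the job is handed in, with the robot touching nothing.
It also fails if it takes over 67 s, if anything falls off the work surface, if the arm or the gripper's body presses on something with over 40 N, if the wrist force passes 120 N, or if a joint passes its speed limit or range.

## Working session

There is one attempt and no reset: what is moved stays moved. The work goes in short steps, Python scripts to look and compute and a tool call to move; the robot and the scene stay as the last step left them, time stands still between calls to the robot, and variables do not carry over. Pictures are saved under pics/ and viewed, and the job is handed in when it is done.

Besides the shell and the picture viewer there is one more tool, called after "Request:" as a command line: name --pt "numbers of a row" for each row, then --argument value for the rest. apply_moves: Moves the arm, as the interface text tells. Its arguments: {"type":"object","properties":{"delta_pos":{"type":"array"},"yaw":{"type":"array"},"gripper":{"type":"array"},"force":{"type":"number"}},"required":["delta_pos","yaw","gripper"]}

```bash
mkdir -p pics; cat > h.py <<'E'
import numpy as np,cv2
from plant import *
from scipy.spatial.transform import Rotation as R
def save(n,f):
    im=snapshot(n); cv2.imwrite('pics/'+f,im[:,:,::-1]); return im
def cam(n):
    p=camera_params(n); f=210/np.tan(np.radians(p['fovy'])/2)
    K=np.array([[f,0,p['cx']],[0,f,p['cy']],[0,0,1]]); return p,K,np.array(p['dist'],float)
def ray(n,px,z=0):
    p,K,d=cam(n); u=cv2.undistortPoints(np.array(px,float).reshape(-1,1,2),K,d).reshape(-1,2)
    r=R.from_quat(p['orientation']).apply(np.c_[u,np.ones(len(u))]); o=np.array(p['position'])
    return o+r*((z-o[2])/r[:,2])[:,None]
def proj(n,P):
    p,K,d=cam(n); Rm=R.from_quat(p['orientation']).inv(); c=Rm.apply(np.atleast_2d(P)-np.array(p['position']))
    return cv2.projectPoints(c,np.zeros(3),np.zeros(3),K,d)[0].reshape(-1,2)
E
python3 - <<'E'
from h import *
np.set_printoptions(precision=4,suppress=True)
s=get_state(); print(s)
for n in ('top','scene'):
    print(n,camera_params(n)); save(n,n+'0.png')
    for t in ('mould','fence','jug','jar','spatula'):
        print(t,[(b['bbox'],b['score']) for b in boxes_of(t,n)],[(np.array(b['pixel']),b['score']) for b in spot_point(t,n)])
print(get_state()['clock'])
E
```

```text
{'clock': 0.0, 'q': array([ 1.3438,  0.69  , -0.1945,  1.5663,  0.1573,  0.9025, -0.2151]), 'qd': array([-0.0005, -0.0002, -0.0001, -0.0002, -0.0006,  0.0002,  0.001 ]), 'joint_torque': array([ -0.0002, -52.7559,  -1.2669, -15.3428,  -0.0526,   0.0065,
         0.0002]), 'tool_pos': array([ 0.161 , -0.6033,  0.2519]), 'eef_rot': array([-0.701 , -0.0926,  0.7012, -0.0914]), 'contact_force': array([-0.4338,  0.3071,  0.3409]), 'moment': array([-0.0296,  0.0202, -0.0057]), 'opening': 0.9994911576468143}
top {'fovy': 45.180021181101495, 'cx': 274.5314831007608, 'cy': 205.04119521188858, 'dist': array([-0.0046,  0.    ,  0.    ,  0.    ,  0.    ]), 'position': array([0.3474, 0.0877, 1.3182]), 'orientation': array([ 0.7098, -0.7022,  0.0364, -0.0416])}
mould [([305.2, 160.0, 34.6, 68.6], 0.92)] [(array([324.2, 196.1]), 0.83)]
fence [([353.6, 268.3, 91.4, 42.6], 0.93), ([77.3, 125.4, 94.1, 30.9], 0.92), ([275.9, 122.9, 93.2, 25.9], 0.71)] [(array([321.2, 144.6]), 0.7), (array([398.4, 296.8]), 0.6), (array([126.3, 151.4]), 0.56)]
jug [([194.1, 121.2, 53.9, 42.9], 0.62)] [(array([227.9, 147. 
[... 359 characters left out ...]
([-0.1168,  0.    ,  0.    ,  0.    ,  0.    ]), 'position': array([1.2636, 0.3786, 1.0188]), 'orientation': array([ 0.5323,  0.7764, -0.279 , -0.19  ])}
mould [([221.3, 174.0, 46.2, 53.6], 0.77)] [(array([242.9, 205.5]), 0.75)]
fence [([181.0, 227.9, 84.2, 36.6], 0.88), ([358.3, 272.9, 94.0, 58.1], 0.84), ([219.9, 173.7, 50.1, 53.6], 0.75), ([190.7, 115.8, 62.8, 41.9], 0.61)] [(array([227.2, 242.1]), 0.97), (array([407.3, 294.5]), 0.72), (array([223.4, 135.5]), 0.59)]
jug [([289.8, 230.5, 47.8, 46.2], 0.56)] [(array([305.6, 264.6]), 0.71)]
jar [([312.5, 192.0, 30.7, 37.4], 0.91)] [(array([321.8, 218.2]), 0.72)]
spatula [([121.5, 169.8, 49.7, 71.5], 0.74)] [(array([154.2, 204.4]), 0.56)]
1.1
```

```bash
python3 - <<'E'
import cv2
a=cv2.imread('pics/top0.png'); cv2.imwrite('pics/top0c.png',cv2.resize(a[90:330,180:460],None,fx=2.85,fy=2.5,interpolation=cv2.INTER_CUBIC)[:600,:800])
E
```

```text
(no output)
```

View pics/top0.png

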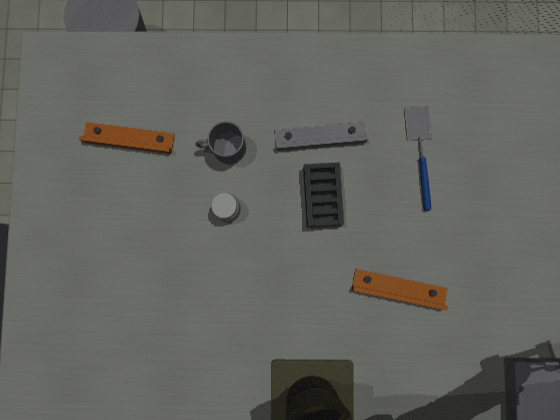

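View pics/scene0.png

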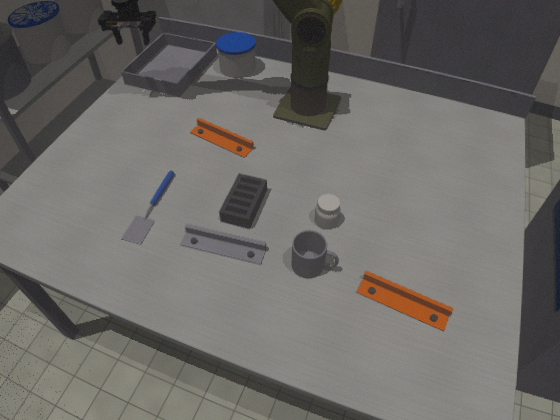

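View pics/top0c.png

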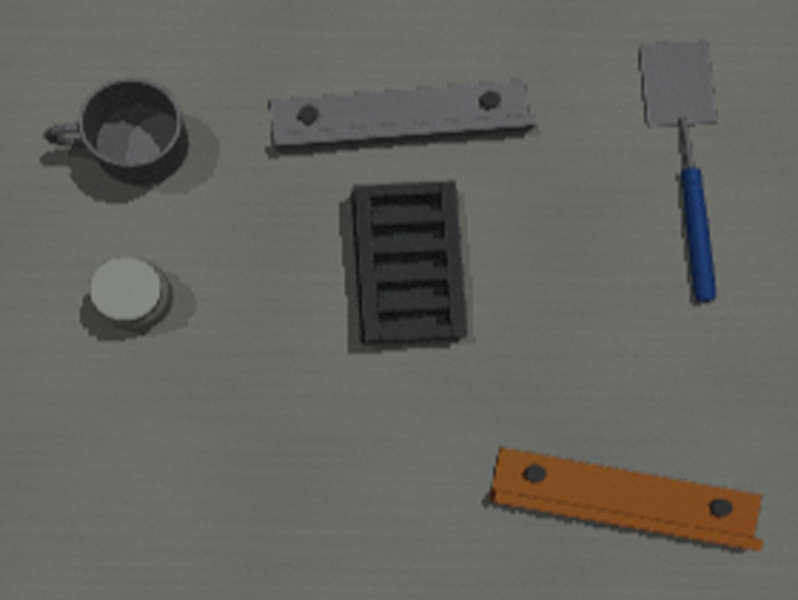

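The steel fence is the grey one at top (275..368, 123..150). The two orange bars, at (128,138) and (400,288), are look-alikes. The mould is at (324,196), with its long side nearly square to the fence. I'll fit models to the silhouettes.

```bash
cat >> h.py <<'E'
from scipy.optimize import minimize
def boxpts(x0,x1,y0,y1,z0,z1): return np.array([[x,y,z] for x in(x0,x1) for y in(y0,y1) for z in(z0,z1)],float)
SH={'mould':[boxpts(-.046,.046,-.08,.08,0,.048)],'fence':[boxpts(0,.012,-.12,.12,0,.032),boxpts(.0,.056,-.12,.12,0,.005)]}
def place(P,x,y,a):
    c,s=np.cos(a),np.sin(a); return np.c_[x+c*P[:,0]-s*P[:,1],y+s*P[:,0]+c*P[:,1],P[:,2]]
def render(n,t,v,k=4,off=(0,0)):
    m=np.zeros((420*k,560*k),np.uint8)
    for P in SH[t]:
        q=proj(n,place(P,*v))+np.array(off); h=cv2.convexHull(((q+.5)*k*16).astype(np.int32)); cv2.fillConvexPoly(m,h,255,shift=4)
    return cv2.resize(m,(560,420),interpolation=cv2.INTER_AREA)/255.
def fit(ms,t,v0):
    def c(u):
        v=(u[0]/100,u[1]/100,u[2]/10); e=0
        for n,m in ms:
            r=render(n,t,v); e+=np.abs(r-m).sum()/m.sum()
        return e
    u0=np.array([v0[0]*100,v0[1]*100,v0[2]*10])
    r=minimize(c,u0,method='Nelder-Mead',options=dict(initial_simplex=u0+np.vstack([np.zeros(3),np.eye(3)]),xatol=.003,fatol=1e-4,maxiter=250))
    return np.array([r.x[0]/100,r.x[1]/100,r.x[2]/10]),r.fun
def getmask(n,t,near):
    b=[q for q in silhouettes(t,n) if q['score']>.3]
    if not b: return None
    ctr=lambda q: np.array(q['bbox'][:2])+np.array(q['bbox'][2:])/2
    q=min(b,key=lambda q:np.linalg.norm(ctr(q)-near)); 
    return q['mask'].astype(float) if np.linalg.norm(ctr(q)-near)<25 else None
def mould(near=None,cams=('top','scene'),v0=None):
    ms=[]
    for n in cams:
        snapshot(n); nr=proj(n,[v0[0],v0[1],.024])[0]; m=getmask(n,'mould',nr)
        if m is not None: ms.append((n,m))
    return {**{k:fit([(k,m)],'mould',v0) for k,m in ms},**({'all':fit(ms,'mould',v0)} if len(ms)>1 else {})}
E
python3 - <<'E'
from h import *
np.set_printoptions(precision=4,suppress=True)
c=[(303.2,164),(340.4,162.4),(343.5,225.2),(308,227.2)]
P=ray('top',c,.048); print(P, P.mean(0), [np.linalg.norm(P[i]-P[i-1]) for i in range(4)])
v0=[P[:,0].mean(),P[:,1].mean(),np.arctan2(*(P[0]+P[1]-P[2]-P[3])[[1,0]])-np.pi/2]; print(v0)
for k,v in mould(v0=v0).items(): print(k,v[0],v[1],np.degrees(v[0][2]))
F=ray('top',[(275.5,149),(366,142)],.0); print(F)
ms=[]
for n,nr in(('top',(321,136)),('scene',(223,246))):
    m=getmask(n,'fence',np.array(nr)); 
    if m is None: print('none',n);continue
    ms.append((n,m)); 
f0=[F[:,0].mean(),F[:,1].mean(),np.arctan2(F[0,1]-F[1,1],F[0,0]-F[1,0])-np.pi/2]
for mm in [[m] for m in ms]+[ms]: v=fit(mm,'fence',f0);print(mm[0][0],len(mm),v[0],v[1],np.degrees(v[0][2]))
for t,px,z in(('jug',(227.9,143),.1),('jar',(224.5,207),.085)): print(t,ray('top',[px],z))
print('spat',ray('top',[(404,107),(431,138),(428,209),(421,155)],0.01), get_state()['clock'])
E
```

```text
[[ 0.5942  0.0258  0.048 ]
 [ 0.5993 -0.0692  0.048 ]
 [ 0.4387 -0.0765  0.048 ]
 [ 0.4327  0.0129  0.048 ]] [ 0.5162 -0.0268  0.048 ] [np.float64(0.16199991145851256), np.float64(0.09508410104063258), np.float64(0.16074641538497061), np.float64(0.08955646763975249)]
[np.float64(0.5162029828589659), np.float64(-0.02675487397385259), np.float64(-1.5083522030305658)]
top [ 0.5177 -0.0255 -1.5084] 0.040107948555766396 -86.42253779277968
scene [ 0.5226 -0.0268 -1.5066] 0.03799387963277796 -86.32043035144304
all [ 0.5203 -0.026  -1.5119] 0.10947242239552293 -86.62829482175475
[[ 0.6433  0.0973  0.    ]
 [ 0.6646 -0.1434  0.    ]]
top 1 [ 0.6508 -0.023   0.1015] 0.05038047425089199 5.813995209084699
scene 1 [ 0.6541 -0.0243  0.0942] 0.06786997359650261 5.397806044359239
top 2 [ 0.6518 -0.0228  0.0991] 0.1519059643493888 5.675426264503519
jug [[0.6348 0.214  0.1   ]]
jar [[0.4778 0.2205 0.085 ]]
spat [[ 0.7583 -0.2436  0.01  ]
 [ 0.6747 -0.3134  0.01  ]
 [ 0.4859 -0.3012  0.01  ]
 [ 0.6287 -0.286   0.01  ]] 1.4
```

```bash
cat >> h.py <<'E'
def plan(tgt,yawdir=None):
    """tgt world TCP, yawdir=desired world angle (deg) of tool y (mod 180)"""
    s=get_state(); M=R.from_quat(s['eef_rot']).as_matrix(); d=M.T@(np.array(tgt)-s['tool_pos'])*100
    a=np.degrees(np.arctan2(M[1,1],M[0,1])); out=None
    if yawdir is not None:
        e=(yawdir-a+90)%180-90; out=-np.radians(e)  # tool x down: +yaw = cw from above
    print('t',round(s['clock'],2),'tcp',s['tool_pos'].round(4),'tool y ang',round(a,1),'x axis',M[:,0].round(3),'F',s['contact_force'].round(1),'q7',s['q'][6].round(2))
    print('delta cm',d.round(2),'yaw',out if out is None else round(out,3)); return d
E
python3 -c "
from h import *
plan([.588,-.14,.12],95.7)"
```

```text
t 1.4 tcp [ 0.1612 -0.6039  0.2527] tool y ang -75.1 x axis [ 0. -0. -1.] F [0.2 0.3 0.1] q7 -0.22
delta cm [ 13.27 -33.82 -53.2 ] yaw 0.161
```

Request:
apply_moves --pt "6 -33.8 -53.2" --pt "6 -33.8 -53.2" --pt "6 -33.8 -53.2" --pt "6 -33.8 -53.2" --pt "6 -33.8 -53.2" --pt "6 -33.8 -53.2" --pt "6 -33.8 -53.2" --pt "6 -33.8 -53.2" --pt "6 -33.8 -53.2" --pt "6 -33.8 -53.2" --yaw '[0.16, 0.16, 0.16, 0.16, 0.16, 0.16, 0.16, 0.16, 0.16, 0.16]' --gripper '[0, 0, 0, 0, 0, 0, 0, 0, 0, 0]' --force 30

```text
clock: 2.23
tool_pos: [0.4434, -0.2971, 0.2133]
eef_rot: [0.706, 0.036, -0.706, 0.036]
contact_force: [0.4, -0.9, -1.3]
opening: 0.263
```

```bash
python3 -c "
from h import *
plan([.588,-.14,.08],95.7)"
```

```text
t 2.23 tcp [ 0.4434 -0.2971  0.2133] tool y ang -84.2 x axis [ 0. -0. -1.] F [ 0.4 -0.9 -1.3] q7 -1.05
delta cm [ 13.33 -14.18 -15.96] yaw 0.001
```

Request:
apply_moves --pt "5 -14.2 -16" --pt "9 -14.2 -16" --pt "13 -14.2 -16" --pt "13 -14.2 -16" --pt "13 -14.2 -16" --pt "13 -14.2 -16" --pt "13 -14.2 -16" --pt "15 -14.2 -16" --pt "17 -14.2 -16" --pt "18.3 -14.2 -16" --yaw '[0, 0, 0, 0, 0, 0, 0, 0, 0, 0]' --gripper '[0, 0, 0, 0, 0, 0, 0, 0, 0, 0]'

```text
clock: 3.07
tool_pos: [0.5878, -0.1397, 0.0288]
eef_rot: [-0.706, -0.036, 0.707, -0.036]
contact_force: [1.3, 0.4, 0.2]
opening: 0.005
```

```bash
python3 -c "
from h import *
plan([.582,-.09,.030],95.7)
save('top','t1.png')
plan([.582,-.04,.030],95.7)
print(get_state()['opening'])"
```

```text
t 3.07 tcp [ 0.5878 -0.1397  0.0288] tool y ang -84.2 x axis [-0.001 -0.    -1.   ] F [1.3 0.4 0.2] q7 -1.36
delta cm [-0.12 -5.    0.08] yaw 0.002
t 3.12 tcp [ 0.5864 -0.1396  0.0269] tool y ang -84.2 x axis [-0.004  0.    -1.   ] F [ 0.2 -0.4 -1.5] q7 -1.36
delta cm [-0.3  -9.95 -0.56] yaw 0.001
0.0025296409585547925
```

View pics/t1.png

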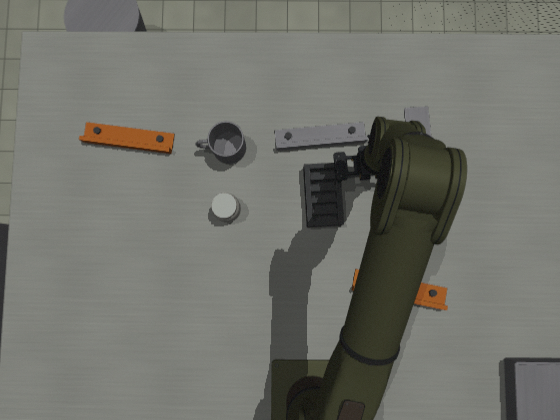

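Request:
apply_moves --pt "-0.2 -1.5 -0.1" --pt "-0.2 -3.0 -0.2" --pt "-0.2 -4.2 -0.3" --pt "-0.2 -5.0 -0.4" --pt "-0.2 -5.8 -0.4" --pt "-0.2 -6.6 -0.4" --pt "-0.2 -7.4 -0.4" --pt "-0.2 -8.2 -0.4" --pt "-0.2 -8.9 -0.4" --pt "-0.2 -8.9 -0.4" --yaw '[0, 0, 0, 0, -0.06, -0.13, -0.2, -0.28, -0.35, -0.35]' --gripper '[0, 0, 0, 0, 0, 0, 0, 0, 0, 0]'

```text
clock: 3.95
tool_pos: [0.5829, -0.0497, 0.0299]
eef_rot: [-0.689, -0.159, 0.689, -0.159]
contact_force: [0.7, -0.6, 0.7]
opening: 0.006
```

```bash
cat > look.py <<'E'
from h import *
import sys
np.set_printoptions(precision=4,suppress=True)
v0=[float(a) for a in sys.argv[2:5]]; v0[2]=np.radians(v0[2])
for k,v in mould(v0=v0).items(): print(k,v[0][:2],'deg',round(np.degrees(v[0][2]),1),'err',round(v[1],3))
plan([.58,-.02,.028])
for n in('top','scene'): save(n,sys.argv[1]+n+'.png')
a=cv2.imread('pics/%stop.png'%sys.argv[1])[100:280,200:440]; b=cv2.imread('pics/%sscene.png'%sys.argv[1])[130:310,120:360]
cv2.imwrite('pics/%s.png'%sys.argv[1],cv2.resize(np.vstack([a,b]),None,fx=1.66,fy=1.66,interpolation=cv2.INTER_CUBIC))
E
python3 look.py a1 .51 -.015 -70
```

```text
top [ 0.5022 -0.0065] deg -72.5 err 0.444
scene [ 0.5059 -0.0078] deg -72.1 err 0.366
all [ 0.5039 -0.0068] deg -72.8 err 0.834
t 4.15 tcp [ 0.5811 -0.0512  0.0292] tool y ang -64.3 x axis [-0.005 -0.    -1.   ] F [ 0.2  0.1 -0.1] q7 -1.26
delta cm [ 0.12 -2.86 -1.25] yaw None
```

View pics/a1.png

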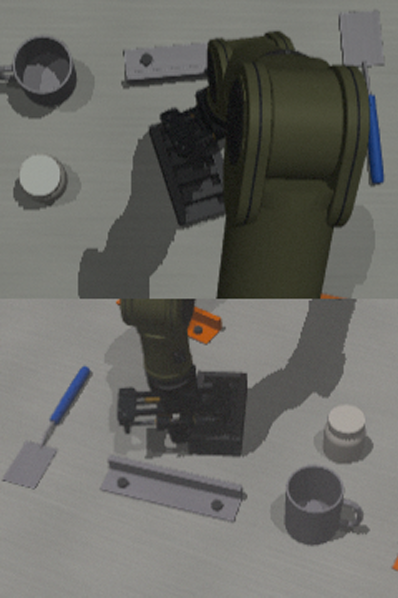

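Request:
apply_moves --pt "0.1 -0.7 -0.3" --pt "0.1 -1.4 -0.7" --pt "0.1 -2.1 -1.0" --pt "0.1 -2.8 -1.4" --pt "0.1 -3.5 -1.7" --pt "0.1 -4.3 -2.1" --pt "0.1 -4.3 -2.1" --yaw '[-0.07, -0.14, -0.21, -0.28, -0.36, -0.44, -0.44]' --gripper '[0, 0, 0, 0, 0, 0, 0]'

```text
clock: 4.83
tool_pos: [0.5819, -0.0023, 0.0283]
eef_rot: [-0.637, -0.306, 0.639, -0.304]
contact_force: [0.5, -0.4, 0.3]
opening: 0.004
```

```bash
python3 look.py a2 .50 .002 -46
```

```text
top [0.4909 0.0119] deg -50.3 err 0.733
scene [0.4912 0.0216] deg -62.2 err 1.339
all [0.4893 0.0135] deg -57.3 err 2.172
t 5.03 tcp [ 0.5808 -0.0038  0.0278] tool y ang -39.2 x axis [-0.006 -0.    -1.   ] F [-0.5 -0.5  0.2] q7 -1.06
delta cm [-0.02  0.96  1.3 ] yaw None
```

View pics/a2.png

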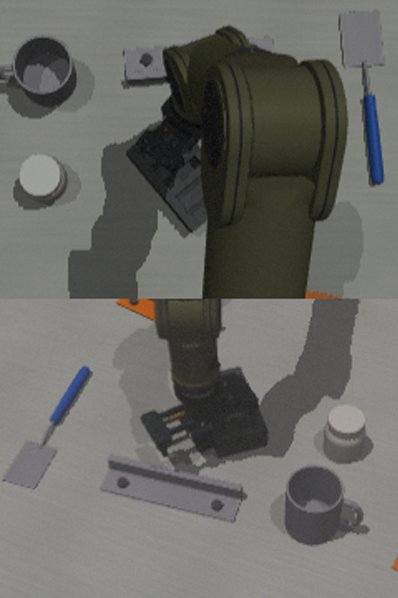

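Request:
apply_moves --pt "0 1.0 0" --pt "-3 1.5 0" --pt "-7 1.5 0" --pt "-10 1.5 0" --pt "-10 1.5 4" --pt "-10 0 8" --pt "-10 -5 12" --pt "-10 -12 12" --pt "-10 -14.5 12" --pt "-10 -14.5 12" --yaw '[0, 0, 0, 0, -0.1, -0.2, -0.3, -0.4, -0.5, -0.6]' --gripper '[0, 0, 0, 0, 0, 0, 0, 0, 0, 0]'

```text
clock: 5.97
tool_pos: [0.3905, -0.0054, 0.1293]
eef_rot: [-0.518, -0.481, 0.522, -0.477]
contact_force: [0.0, 0.3, -0.6]
opening: 0.005
```

```bash
python3 look.py a3 .495 .01 -50
```

```text
top [0.4977 0.014 ] deg -50.2 err 0.631
scene [0.4973 0.0091] deg -50.4 err 0.035
all [0.4953 0.0097] deg -49.3 err 0.707
t 6.17 tcp [ 0.394  -0.0053  0.129 ] tool y ang -4.8 x axis [-0.005 -0.001 -1.   ] F [ 0.2 -0.6 -0.7] q7 -0.81
delta cm [10.01 18.71 -0.1 ] yaw None
```

View pics/a3.png

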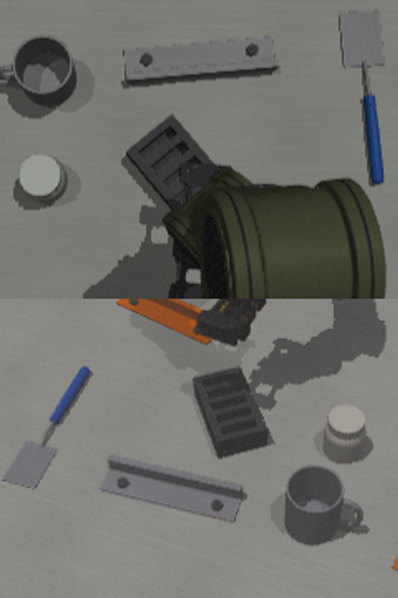

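```bash
python3 -c "
from h import *
plan([.402,.027,.029],39.6)"
```

```text
t 6.27 tcp [ 0.3953 -0.0059  0.1289] tool y ang -4.9 x axis [-0.003 -0.    -1.   ] F [ 0.3 -0.7  0.6] q7 -0.81
delta cm [ 9.98  0.42 -3.35] yaw -0.777
```

Request:
apply_moves --pt "0 0.4 -3.4" --pt "0 0.4 -3.4" --pt "0 0.4 -3.4" --pt "1 0.4 -3.4" --pt "3 0.4 -3.4" --pt "6 0.4 -3.4" --pt "9 0.4 -3.4" --pt "10 0.4 -3.4" --yaw '[-0.12, -0.24, -0.36, -0.48, -0.6, -0.7, -0.78, -0.78]' --gripper '[0, 0, 0, 0, 0, 0, 0, 0]'

```text
clock: 6.93
tool_pos: [0.39, 0.0185, 0.0648]
eef_rot: [0.308, 0.638, -0.341, 0.618]
contact_force: [-0.6, -1.5, 0.6]
opening: 0.009
```

```bash
python3 look.py a4 .495 .01 -50
python3 - <<'E'
from h import *
# pushing: rotate block by dth about COR = C + .04 a ; finger rel fixed
C=np.array([.495,.0095]);a=np.radians(39.6);A=np.array([np.cos(a),np.sin(a)]);N=np.array([-A[1],A[0]])
cor=C+.04*A; p=C-.06*A+.055*N
for d in(0,10,20,30,40,50):
    t=np.radians(d);M=np.array([[np.cos(t),-np.sin(t)],[np.sin(t),np.cos(t)]])
    print(d,cor+M@(p-cor),'C',cor+M@(C-cor))
E
```

```text
top [0.4945 0.0134] deg -51.8 err 1.629
scene [0.4978 0.0088] deg -49.9 err 0.033
all [0.4975 0.0104] deg -48.2 err 1.692
t 7.13 tcp [0.3885 0.0189 0.0653] tool y ang 35.2 x axis [-0.05  -0.026 -0.998] F [-0.4  0.6  0.5] q7 -1.05
delta cm [ 2.87 13.59 14.25] yaw None
0 [0.41371089 0.01363279] C [0.495  0.0095]
10 [ 0.41912393 -0.00551028] C [0.49989573 0.00453543]
20 [ 0.4277789  -0.02342255] C [5.05579179e-01 4.96412822e-04]
30 [ 0.43941282 -0.03955978] C [ 0.51187765 -0.00249432]
40 [ 0.45367218 -0.05343163] C [ 0.51859976 -0.0043459 ]
50 [ 0.47012374 -0.06461663] C [ 0.52554128 -0.00500207]
```

View pics/a4.png

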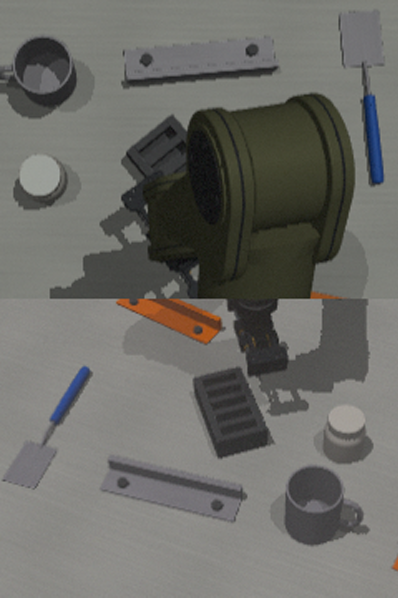

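```bash
python3 -c "
from h import *
plan([.425,.040,.08],39.6)
plan([.425,.040,.029],39.6);print(get_state()['q'])"
```

```text
t 7.23 tcp [0.3884 0.0191 0.066 ] tool y ang 35.3 x axis [-0.049 -0.027 -0.998] F [ 0.3 -0.7 -0. ] q7 -1.05
delta cm [-1.64  4.11  0.4 ] yaw -0.075
t 7.23 tcp [0.3884 0.0191 0.066 ] tool y ang 35.3 x axis [-0.049 -0.027 -0.998] F [ 0.3 -0.7 -0. ] q7 -1.05
delta cm [3.45 4.39 0.43] yaw -0.075
[-0.02382934  0.84461561 -0.25688433  2.34484779  1.46067552  0.20880138
 -1.04929561]
```

Request:
apply_moves --pt "-1.0 2 0.2" --pt "-1.6 4 0.4" --pt "-1.6 4.1 0.4" --pt "0 4.2 0.4" --pt "2 4.3 0.4" --pt "3.4 4.4 0.4" --pt "3.4 4.4 0.4" --yaw '[0, -0.05, -0.08, -0.08, -0.08, -0.08, -0.08]' --gripper '[0, 0, 0, 0, 0, 0, 0]'

```text
clock: 7.82
tool_pos: [0.425, 0.0406, 0.0287]
eef_rot: [0.283, 0.652, -0.316, 0.629]
contact_force: [-0.8, -0.7, -0.1]
opening: 0.004
```

```bash
python3 -c "
from h import *
plan([.425,.040,.029],39.6)
print(get_state()['q'])"; python3 look.py a5 .495 .01 -50
```

```text
t 7.82 tcp [0.425  0.0406 0.0287] tool y ang 39.9 x axis [-0.05  -0.028 -0.998] F [-0.8 -0.7 -0.1] q7 -0.85
delta cm [-0.03 -0.04  0.04] yaw 0.006
[-0.10543944  0.92638399 -0.1782971   2.2378599   1.32562129  0.16403482
 -0.84716794]
scene [0.497  0.0091] deg -50.0 err 0.033
t 8.02 tcp [0.4254 0.0404 0.0305] tool y ang 39.9 x axis [-0.048 -0.027 -0.999] F [-0.1 -0.1  0.2] q7 -0.84
delta cm [-0.32  7.99 14.54] yaw None
```

View pics/a5.png

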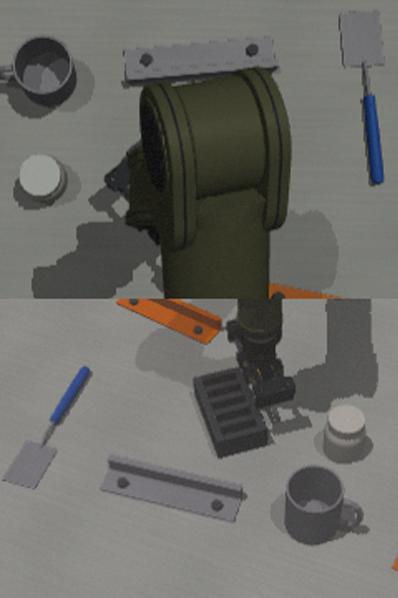

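```bash
cat >> h.py <<'E'
def arc(cor,degs,pre,z=.029):
    """pre: world xy shift before arc (finger to contact); then rotate TCP about cor by each deg"""
    s=get_state(); M=R.from_quat(s['eef_rot']).as_matrix(); p=s['tool_pos'][:2]+np.array(pre); cor=np.array(cor)
    for d in degs:
        q=cor+R.from_euler('z',d,degrees=True).as_matrix()[:2,:2]@(p-cor)
        print(d,q.round(3),(M.T@(np.r_[q,z]-s['tool_pos'])*100).round(1),'yaw',round(-np.radians(d),2))
E
python3 - <<'E'
from h import *
C=np.array([.496,.0093]);a=np.radians(39.8);A=np.array([np.cos(a),np.sin(a)]);N=np.array([-A[1],A[0]])
p=get_state()['tool_pos'][:2]-C; print('s',p@A,'n',p@N)
arc(C+.075*A,[0,5,10,15,20,25,30],-N*(p@N-.055)); print(C+.075*A)
E
```

```text
s -0.034324232014228406 n 0.06900500426993758
0 [0.434 0.03 ] [0.1 0.  1.4] yaw -0.0
5 [0.437 0.019] [ 0.1 -0.4  2.4] yaw -0.09
10 [0.441 0.009] [ 0.2 -0.8  3.4] yaw -0.17
15 [ 0.446 -0.   ] [ 0.2 -1.   4.4] yaw -0.26
20 [ 0.451 -0.01 ] [ 0.2 -1.2  5.5] yaw -0.35
25 [ 0.457 -0.018] [ 0.1 -1.3  6.5] yaw -0.44
30 [ 0.464 -0.026] [ 0.1 -1.3  7.6] yaw -0.52
[0.55362126 0.05730823]
```

Request:
apply_moves --pt "0.1 0 0.8" --pt "0.1 0 1.4" --pt "0.1 -0.4 2.0" --pt "0.1 -0.7 2.6" --pt "0.2 -1.1 3.3" --pt "0.2 -1.5 4.0" --pt "0.2 -1.8 4.7" --pt "0.2 -2.0 5.4" --pt "0.2 -2.0 5.4" --yaw '[0, 0, -0.05, -0.1, -0.17, -0.22, -0.29, -0.35, -0.35]' --gripper '[0, 0, 0, 0, 0, 0, 0, 0, 0]'

```text
clock: 8.87
tool_pos: [0.4445, -0.0155, 0.0294]
eef_rot: [0.171, 0.696, -0.197, 0.669]
contact_force: [-0.7, -1.2, 0.5]
opening: 0.004
```

```bash
python3 look.py a6 .50 -.005 -35
```

```text
top [0.5063 0.0014] deg -40.1 err 3.531
scene [ 0.5124 -0.0151] deg -28.6 err 0.04
all [ 0.5109 -0.0127] deg -27.2 err 3.623
t 9.07 tcp [ 0.4449 -0.0137  0.0293] tool y ang 59.9 x axis [-0.047 -0.026 -0.999] F [-0.5 -0.1 -0. ] q7 -0.3
delta cm [-0.48  6.23 11.99] yaw None
```

View pics/a6.png

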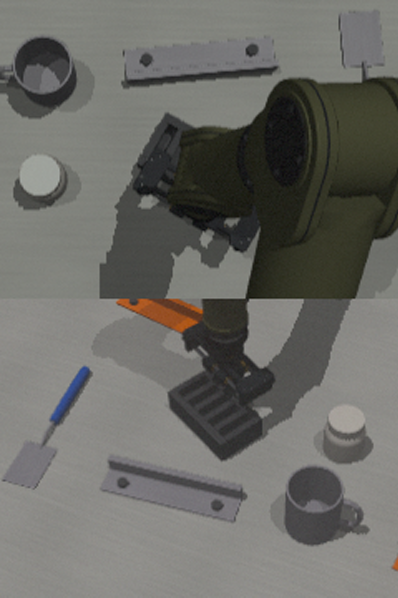

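```bash
python3 - <<'E'
from h import *
C=np.array([.511,-.015]);a=np.radians(61.4);A=np.array([np.cos(a),np.sin(a)]);N=np.array([-A[1],A[0]])
arc(C+.05*A,[0,6,12,18,24,30],-N*.003-A*.006)
E
```

```text
0 [ 0.445 -0.02 ] [ 0.  -0.6  0.3] yaw -0.0
6 [ 0.45  -0.029] [ 0.  -1.1  1.3] yaw -0.1
12 [ 0.457 -0.038] [ 0.  -1.5  2.3] yaw -0.21
18 [ 0.464 -0.046] [ 0.  -1.8  3.3] yaw -0.31
24 [ 0.472 -0.053] [-0.  -2.   4.4] yaw -0.42
30 [ 0.481 -0.059] [-0.  -2.1  5.4] yaw -0.52
```

Request:
apply_moves --pt "0 -0.6 0.2" --pt "0 -1.0 0.9" --pt "0 -1.3 1.6" --pt "0 -1.5 2.3" --pt "0 -1.7 3.0" --pt "0 -1.9 3.7" --pt "0 -2.0 4.4" --pt "0 -2.1 5.0" --pt "0 -2.1 5.0" --yaw '[0, -0.07, -0.14, -0.21, -0.28, -0.35, -0.42, -0.48, -0.48]' --gripper '[0, 0, 0, 0, 0, 0, 0, 0, 0]'

```text
clock: 9.92
tool_pos: [0.4765, -0.0584, 0.0285]
eef_rot: [0.006, 0.724, -0.027, 0.69]
contact_force: [-1.4, -1.9, 0.2]
opening: 0.002
```

```bash
python3 look.py a7 .535 -.022 0
```

```text
top [0.5337 0.0106] deg -2.4 err 1.245
scene [ 0.5377 -0.0261] deg -3.3 err 0.033
all [ 0.5357 -0.0247] deg -2.2 err 1.34
t 10.12 tcp [ 0.4766 -0.0574  0.0286] tool y ang 87.3 x axis [-0.048 -0.028 -0.998] F [-2.6 -1.3 -0.6] q7 0.39
delta cm [-0.55  4.22 10.14] yaw None
```

View pics/a7.png

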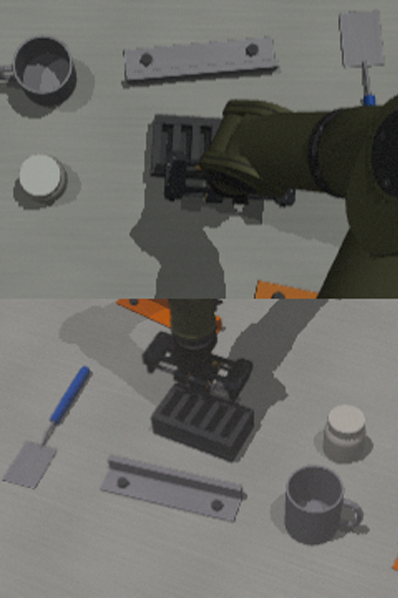

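Request:
apply_moves --pt "0 -0.4 0.5" --pt "0 -0.7 1.0" --pt "0 -0.9 1.4" --pt "0 -0.9 1.4" --pt "0 -0.9 -0.6" --pt "0 -0.9 -1.0" --yaw '[-0.05, -0.1, -0.16, -0.16, -0.16, -0.16]' --gripper '[0, 0, 0, 0, 0, 50]'

```text
clock: 10.72
tool_pos: [0.4647, -0.065, 0.0295]
eef_rot: [-0.048, 0.724, 0.032, 0.688]
contact_force: [-1.2, -0.4, -0.7]
opening: 0.059
```

```bash
python3 look.py a8 .54 -.026 5
```

```text
top [0.5385 0.0055] deg 7.5 err 0.606
scene [ 0.5455 -0.027 ] deg 5.3 err 0.032
all [ 0.5444 -0.0255] deg 6.1 err 0.674
t 10.92 tcp [ 0.4677 -0.0654  0.0295] tool y ang 96.5 x axis [-0.046 -0.027 -0.999] F [-0.7 -0.1  0.2] q7 0.51
delta cm [-0.49  3.23 11.67] yaw None
```

View pics/a8.png

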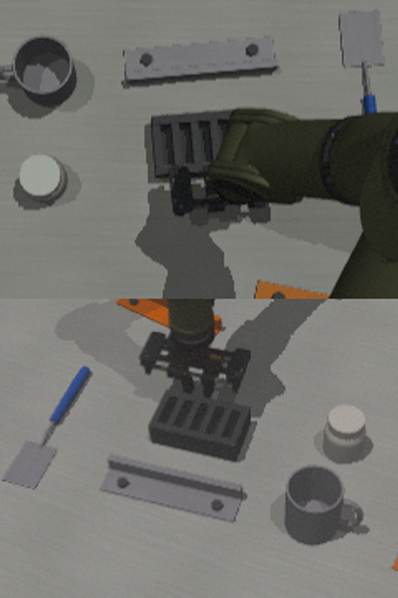

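Request:
apply_moves --pt "0 1.2 0" --pt "0 2.4 0" --pt "0 3.2 0" --pt "0 3.2 0" --pt "0 3.2 0" --pt "0 3.2 0" --pt "0 3.2 0" --pt "0 3.2 0" --pt "0 3.2 0" --yaw '[0.015, 0.015, 0.015, 0.015, 0.015, 0.015, 0.015, 0.015, 0.015]' --gripper '[100, 100, 100, 100, 100, 100, 100, 100, 100]'

```text
clock: 11.77
tool_pos: [0.464, -0.0343, 0.0287]
eef_rot: [-0.043, 0.723, 0.025, 0.689]
contact_force: [0.1, 0.5, 0.4]
opening: 0.994
```

```bash
python3 look.py a9 .54 -.026 5; python3 -c "
from h import *
print(get_state()['opening'])"
```

```text
top [ 0.5447 -0.0229] deg 4.2 err 1.613
scene [ 0.5458 -0.028 ] deg 5.5 err 0.03
all [ 0.5453 -0.0247] deg 5.5 err 1.679
t 11.97 tcp [ 0.464  -0.0339  0.0287] tool y ang 95.6 x axis [-0.047 -0.027 -0.999] F [ 0.7 -0.5  0.6] q7 0.4
delta cm [-0.51  0.25 11.67] yaw None
0.9986519209406342
```

View pics/a9.png

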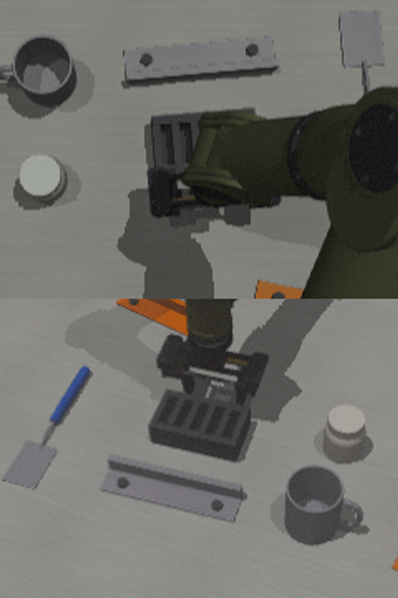

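Request:
apply_moves --pt "0 0 1.2" --pt "-0.1 0 2.2" --pt "-0.15 0 3.0" --pt "-0.2 0 3.8" --pt "-0.2 0 4.6" --pt "-0.3 0 5.4" --pt "-0.3 0 6.2" --pt "-0.3 0 7.0" --pt "-0.4 0 7.6" --pt "-0.4 0 7.6" --yaw '[0, 0, 0, 0, 0, 0, 0, 0, 0, 0]' --gripper '[100, 100, 100, 100, 100, 100, 100, 100, 100, 100]'

```text
clock: 12.9
tool_pos: [0.5406, -0.0263, 0.0287]
eef_rot: [-0.043, 0.723, 0.026, 0.689]
contact_force: [-0.2, -0.7, -0.8]
opening: 1.002
```

```bash
python3 look.py b1 .595 -.022 5.5
```

```text
top [0.5917 0.0039] deg -0.2 err 4.202
scene [ 0.5929 -0.0242] deg 6.4 err 0.091
all [ 0.5958 -0.0207] deg 6.3 err 4.369
t 13.1 tcp [ 0.5404 -0.026   0.0291] tool y ang 95.7 x axis [-0.045 -0.027 -0.999] F [-0.1 -0.1  0.5] q7 0.66
delta cm [-0.08  0.21  4.  ] yaw None
```

View pics/b1.png

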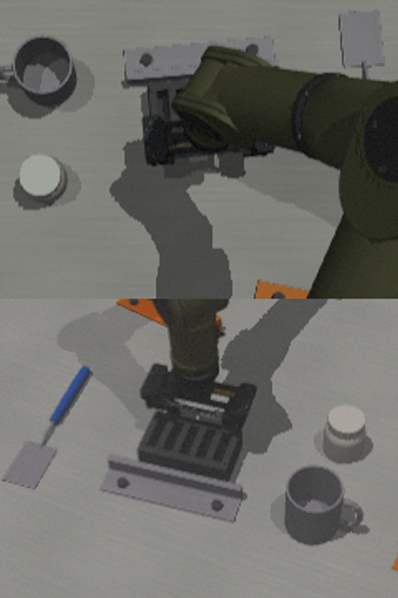

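Request:
apply_moves --pt "0 0 0.3" --pt "0 0 0.6" --pt "0 0 0.8" --pt "0 0 1.0" --pt "0 0 1.0" --yaw '[0, 0, 0, 0, 0]' --gripper '[100, 100, 100, 100, 100]'

```text
clock: 13.62
tool_pos: [0.5475, -0.0256, 0.0287]
eef_rot: [-0.044, 0.724, 0.026, 0.688]
contact_force: [-6.5, -1.0, 5.8]
opening: 0.999
```

Request:
apply_moves --pt "0 0 0.3" --pt "0 0 0.5" --pt "0 0 0.5" --pt "0 0 0.5" --yaw '[0, 0, 0, 0]' --gripper '[100, 100, 100, 100]'

```text
clock: 13.95
tool_pos: [0.5498, -0.0255, 0.0284]
eef_rot: [-0.045, 0.726, 0.025, 0.686]
contact_force: [-6.4, -0.7, 6.5]
opening: 1.0
```

```bash
python3 look.py b2 .605 -.02 5.5
```

```text
top [0.5994 0.0356] deg -2.3 err 4.605
scene [ 0.5963 -0.023 ] deg 5.9 err 0.221
all [ 0.603  -0.0193] deg 6.2 err 4.894
t 14.15 tcp [ 0.5498 -0.0255  0.0284] tool y ang 95.7 x axis [-0.055 -0.03  -0.998] F [-7.3 -0.6  5.8] q7 0.7
delta cm [-0.14  0.25  3.05] yaw None
```

View pics/b2.png

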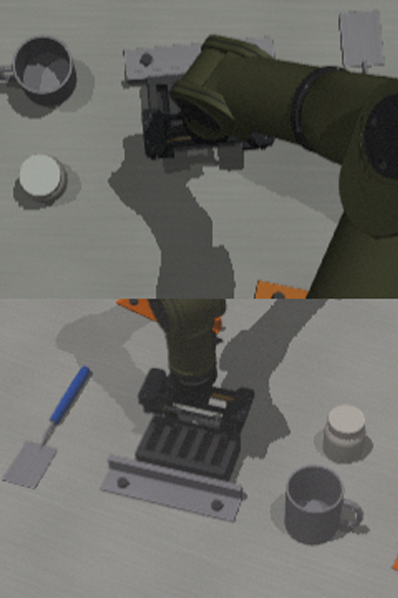

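```bash
python3 -c "
import cv2
a=cv2.imread('pics/b2scene.png')[190:300,160:300];cv2.imwrite('pics/b2z.png',cv2.resize(a,None,fx=5,fy=5,interpolation=cv2.INTER_CUBIC))"
```

```text
(no output)
```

View pics/b2z.png

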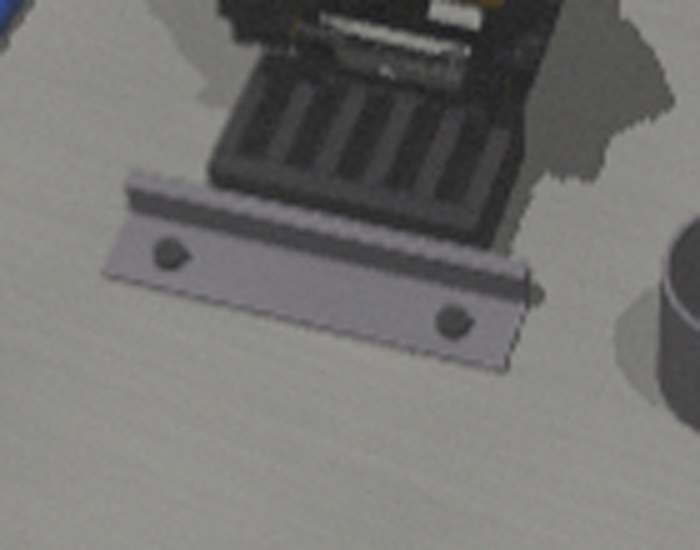

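Request:
apply_moves --pt "-0.1 0 0.4" --pt "-0.1 0 0.7" --pt "-0.1 0 0.7" --pt "-0.1 0 0.7" --yaw '[0, 0, 0, 0]' --gripper '[100, 100, 100, 100]'

```text
clock: 14.58
tool_pos: [0.551, -0.0256, 0.0286]
eef_rot: [-0.046, 0.73, 0.025, 0.682]
contact_force: [-12.6, -1.4, 7.4]
opening: 1.002
```

```bash
python3 -c "
from h import *
plan([.55,-.025,.029],95.7);print(get_state()['moment'],get_state()['contact_force'])"
```

```text
t 14.58 tcp [ 0.551  -0.0256  0.0286] tool y ang 95.8 x axis [-0.066 -0.034 -0.997] F [-12.6  -1.4   7.4] q7 0.72
delta cm [-0.04  0.07 -0.09] yaw 0.002
[-0.01464556  2.19327071  0.12526007] [-12.60590429  -1.40804753   7.43788207]
```

Request:
apply_moves --pt "0 0 0.4" --pt "0 0 0.7" --pt "0 0 0.7" --pt "0 0 0.7" --yaw '[0, 0, 0, 0]' --gripper '[100, 100, 100, 100]'

```text
clock: 14.92
tool_pos: [0.5507, -0.0257, 0.028]
eef_rot: [-0.048, 0.734, 0.024, 0.677]
contact_force: [-16.4, -1.0, 13.4]
opening: 0.998
```

Request:
apply_moves --pt "0 0 -1" --pt "0 0 -3" --pt "0 0 -5" --pt "-4 0 -5" --pt "-8 0 -5" --pt "-12 0 -7" --pt "-12 -4 -9" --pt "-12 -8 -11" --pt "-12 -12 -13" --pt "-12 -16 -15" --yaw '[0, 0, 0, 0, 0, 0, 0, 0, 0, 0]' --gripper '[100, 100, 100, 100, 100, 100, 100, 100, 100, 100]'

```text
clock: 15.75
tool_pos: [0.4326, -0.1848, 0.1647]
eef_rot: [-0.049, 0.734, 0.024, 0.677]
contact_force: [1.3, 0.2, -0.3]
opening: 1.004
```

Request:
apply_moves --pt "-2 -4 0" --pt "-4 -8 0" --pt "-4 -12 0" --pt "-4 -16 0" --pt "-4 -20 0" --pt "-4 -20 0" --yaw '[0, 0, 0, 0, 0, 0]' --gripper '[100, 100, 100, 100, 100, 100]'

```text
clock: 16.25
tool_pos: [0.4552, -0.3924, 0.2103]
eef_rot: [-0.046, 0.734, 0.017, 0.678]
contact_force: [-1.2, -0.4, -0.0]
opening: 1.003
```

```bash
python3 look.py c1 .605 -.02 5.5; python3 - <<'E'
from h import *
np.set_printoptions(precision=4,suppress=True)
for n,nr in(('top',(321,136)),('scene',(223,246))):
    m=getmask(n,'fence',np.array(nr)); v=fit([(n,m)],'fence',[.652,-.023,.099]); print(n,v)
for n,b,k in(('top',(90,190,220,420),4),('scene',(180,290,150,310),5)):
    a=cv2.imread('pics/c1%s.png'%n)[b[0]:b[1],b[2]:b[3]]; cv2.imwrite('pics/c1z%s.png'%n,cv2.resize(a,None,fx=k,fy=k,interpolation=cv2.INTER_CUBIC))
E
```

```text
top [ 0.604  -0.0196] deg 5.7 err 0.025
scene [ 0.5996 -0.0234] deg 5.0 err 0.176
all [ 0.6044 -0.0211] deg 5.8 err 0.221
t 16.45 tcp [ 0.457  -0.3806  0.2107] tool y ang 96.1 x axis [-0.077 -0.037 -0.996] F [-0.2  0.7  0.1] q7 1.6
delta cm [15.9  35.08 17.39] yaw None
top (array([ 0.6515, -0.0225,  0.0988]), np.float64(0.16353919239904988))
scene (array([ 0.6535, -0.0251,  0.0854]), np.float64(0.107966810577442))
```

View pics/c1ztop.png

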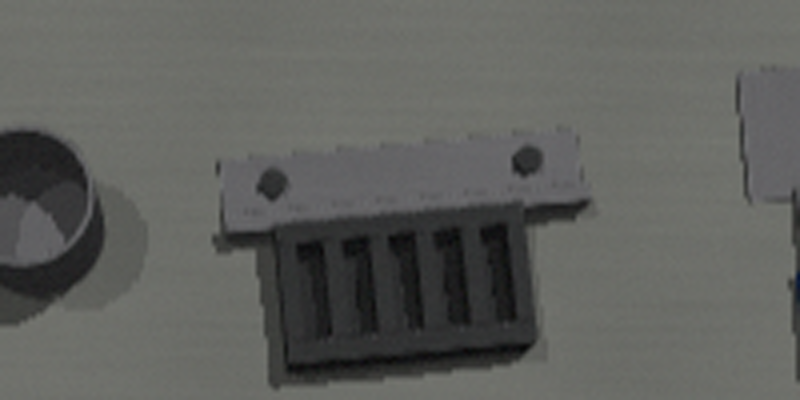

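View pics/c1zscene.png

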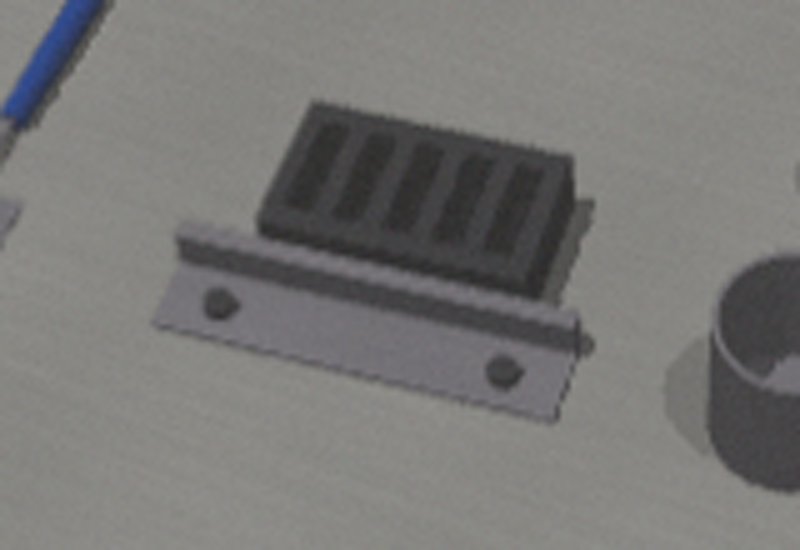

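```bash
python3 - <<'E'
from h import *
im=snapshot('top'); a=cv2.imread('pics/top0.png')[:,:,::-1]
for t in('jug','jar','spatula'): print(t,boxes_of(t,'top')[:1])
finish_job(); print(get_state()['clock'])
E
```

```text
jug [{'bbox': [196.6, 120.1, 51.1, 43.6], 'score': 0.82}]
jar [{'bbox': [212.2, 189.2, 28.3, 35.8], 'score': 0.94}]
spatula [{'bbox': [401.5, 104.1, 31.1, 106.5], 'score': 0.68}]
the job is handed in; nothing more can be done
the job is handed in; nothing more can be done
```

The mould now lies with one long side flat against the grey steel fence. I handed the job in after about 17 s of the 67 s allowed.

**How it went:** I turned the mould about 92° with closed fingertips. I pushed first at the far right end, then at the near end. Before closing in, it stood square to the fence within about 1° with a gap of about 62 mm. Then I opened the fingers and pushed the long side up with both tips, until it stopped moving at about 16 N horizontally.

**Final checks:**
- **Seating:** in the top camera the mould lies at 5.7°, and the fence was measured at 5.7–5.8°. The mould's centre is about 46.5 mm from the fence's face, against a nominal 46 mm.
- **Ends:** both ends of the mould are well inside the fence's ends, with the mould about 7 mm off centre.
- **Bystanders:** the jug, jar and spatula boxes agree with their first positions within the networks' scatter. I did not go near them or the orange look-alikes.

**What disagreed or went wrong:**
- The scene camera's final fits were looser because the fence hides part of the mould. They gave the mould at 5.0° and the fence at 4.9°, with the mould's centre about 54 mm from the face. I trusted the top camera and the picture.
- One near-end push point was too close to the base for the arm to get down to, so I used one nearer the mould's middle. The tool was left tilted about 3–5° after that.
- During the last push the wrist also felt up to 13 N upward.

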